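# Seat a keepsake blank in the jig and shoot the two-stage bolt

### The job

Push the loose wooden blank along the channel of the jig until it sits fully home against the end stop, sliding it and never lifting it. Then push the bolt's upright lever towards the channel, past its first click and all the way to the second stop, so that the bolt lies behind the blank. Leave the wooden gear, the glue jar and the pawn where they are.

Things in the scene. Friction and masses are not known exactly. Their poses are not given: they have to be found in the camera images.
- jig: Fixed wooden jig on a board 195 x 215 x 10 mm (jig x -95..100, y -150..65 mm). Origin on the bench top; x along the channel to the end stop, y left, z up. Channel: centred on y = 0, 71 mm wide, floor z 10 mm, wall tops z 24 mm, open at its near (-x) end. The bolt runs along jig y at jig x = -35 mm between dark steel cheeks (tops z 26 mm, y -142..-50 mm) and through a gap in the right (-y) wall.
- end_stop (a point): Middle of the near face of the end stop, a wooden cross bar at the channel's far end: jig x = 75 mm, y = 0, z = 25 mm; the bar's top is at z 46 mm.
- blank: Loose light-wood blank, 100 (its x, along the channel) x 68 x 30 mm, about 0.15 kg, a tree 3 mm proud on top. Origin at the centre of its underside. It lies on the channel floor (top face z 40 mm, 16 mm above the walls), 25 to 50 mm short of the end stop. Home: front face on the stop, origin at jig x = 25 mm, rear face at jig x = -25 mm. Short of home it blocks the bolt.
- blank_rear (a point): Middle of the blank's rear (-x, towards the robot) face, 22 mm above its underside: the place to push it.
- lever_pad (a point): Centre of the outer (-y) face of the lever's upright light-wood paddle, z 64 mm. The paddle is 32 mm wide (jig x), 14 mm thick (jig y), from z 43 to 85 mm; it stands on the bolt and moves with it. At bolt 0 this face is at jig y = -107 mm. Push it towards jig +y. On that side nothing of the jig is higher than z 26 mm.
- bolt (a joint): Travel of bolt and lever towards the channel (jig +y), m: 0 drawn, 0.024 first click (sprung detent), 0.048 second stop (end of travel). It stays at each; in between it springs to the nearest, within 3 mm. Each click takes about 7 to 10 N to push over. At 0.048 the 12 mm thick bolt's nose lies just past the channel's middle, 4 mm behind the blank's rear face.
- gear: Loose wooden gear lying flat, 76 mm across, 21 mm tall; origin under its centre. To be left alone.
- glue: Loose glue jar, 54 mm across, 75 mm tall; origin under its centre. To be left alone.
- pawn: Loose turned wooden pawn, 36 mm across, 70 mm tall; origin under its centre. To be left alone.
There are look-alikes about, which are no part of the job. Leave any purple look-alike of the blank alone.

How it is judged (in metres and radians):
On the way, in this order (a step that is already met when the one before it is completed fails the run):
1. the blank is home against the end stop, the bolt not yet past its first click (x of blank in the frame of jig above 0.021 m and value of joint bolt below 0.03 m), for 0.2 s.
2. the lever is at its second stop with the blank home (x of blank in the frame of jig above 0.021 m and value of joint bolt above 0.044 m), for 0.2 s.
At the end, for the whole second after the job is handed in: The blank lies flat on the channel floor within 4 mm of the end stop, at rest, and the bolt is within 4 mm of its second stop (all of step 2 and z of blank in the frame of jig below 0.013 m and angle between blank's own z axis and vertical below 0.05 rad and linear speed of blank below 0.01 m/s); the robot touches nothing.
It fails at once if the blank is lifted more than 8 mm off the channel floor or tipped (z of blank in the frame of jig above 0.018 m or angle between blank's own z axis and vertical above 0.25 rad).
It fails at once if the gear, the glue jar or the pawn is moved more than 15 mm or tipped (distance of any of gear, glue, pawn from where it was at the start of the episode above 0.015 m or angle between any of gear, glue, pawn's own z axis and vertical above 0.3 rad).
It also fails if it takes over 40 s, if anything falls off the work surface, if the arm or the gripper's body presses on something with over 40 N, if the wrist force passes 120 N, or if a joint passes its speed limit or range.

### The arm

A 6-joint arm with a two-finger parallel gripper is mounted at the origin on the work surface. World frame = base frame: x ahead of the robot, y to its left, z up, the work surface at z = 0. Lengths are in mm, angles in rad, forces in N, time in s.
With the tool pointing down it reaches from about 350 to 850 mm from the base axis. Payload 8.1 kg.
Tool frame: the origin (TCP) lies on the mounting face of the last link; the fingertips stand 186 mm ahead of it and the grasp point (between the pads) lies 167 mm ahead of it (bot.tcp_to_grasp is the distance from the TCP to the grasp point, in mm); y points along the fingers, z is the direction in which the jaws open and shut, and the axes are right-handed (so a half turn about y gives the same grasp; the last joint's range is limited). The gripper opens to 93 mm and grips with 3 to 60 N. Pads are 15 mm wide; open, the fingers measure 128 mm over their backs; the gripper's body (75 mm by 188 mm) begins 65 mm behind the grasp point.
Start: joints at [1.048, 0.13, 1.488, -0, 1.523, -0.085], TCP at [254.349, 543.427, 404.735] pointing down, gripper open.
Joint ranges: [-2.96, 2.96], [-0.89, 2.26], [0.02, 2.5], [-1.34, 4.48], [0, 2.73], [-2.66, 2.66]. Speed limits (rad/s): [2.39, 2.39, 2.79, 3.14, 3.14, 3.14].

### API

Orientations are given as a 3x3 rotation matrix whose columns are the frame's x, y, z axes.
In Python, from station import bot gives the robot as it stands.
- The arm moves only by the shell command python3 -m pendant 'ROWS' [FORCE]. ROWS is JSON, a list of rows, each an object with "dp": the shift along the tool's x, y, z each as a share of 50 mm, from -1 to 1, a list of three; "rot": the turn, a rotation vector about the tool's x, y, z each as a share of 0.08 rad, from -1 to 1, a list of three; "claw": the closure, from -1 (fully open) to 1 (shut). A call has 1 to 8 rows; each row shifts and turns the commanded pose from where the row before left it, along the tool's axes as they then stand; what a row does not reach is not made up. A row lasts 1/8 s, in which the tool goes at most 62.5 mm and 10.7 degrees, less where a joint would pass 70% of its speed; a pose out of reach is approached as far as the arm can. A call with a number of a shift or a turn outside -1 to 1 is refused whole. A call with a gripper value outside its range is refused whole. The fingers move at their own pace and stop on an object; FORCE is the grip in N (left out, the last holds). Time passes only in rows, so rows that do not move let the fingers close. It gives the time, the measured TCP pose, the force and the opening at its end, in the units of the state.
- bot.get_obs(): the state, without advancing time (a new reading comes with each control period).
- bot.get_image(name): name is "scene" or "top"; returns the picture (420x560x3 uint8, red, green, blue); there is no depth.
- bot.get_calibration(name): a dict with "fx", "fy", "cx", "cy" (pixels), "k1" (the pictures are not rectified: a ray, as slopes to the right and down, at radius r is drawn at 1 + k1 r^2 times it, then the intrinsics apply), "rvec" (rotation vector, rad) and "tvec" (3), from world to camera coordinates, as OpenCV has them. Camera axes: x right, y down, z forward; pixel columns grow to the right and rows downward; lengths in mm; the calibration is good to about 2 mm. A picture is of the moment at which its call begins. get_calibration takes no time and is no camera call.
- bot.hand_in(): hands the job in, once; it reports no verdict.
Trained networks look in the newest picture that a camera, given by its name, has taken for a name from the list of things; names that differ only in an ending like _2 or _b are one class to them, and where a whole thing is asked for, a point or a joint stands for the part that bears it (a point fixed in the world has none). Each returns a list of dicts, best first, with "conf" (0 to 1); they miss things now and then, are a little off and sometimes report something else, mostly with a low value. They report only what shows in the picture. A call takes as long as a camera call. They do not tell look-alikes from the thing itself.
- bot.look_for(camera, thing): "extent" ([left, top, right, bottom] in pixels, round what is visible of it).
The state is a dict: "time_s": time; "joint_pos": joint angles; "dq": joint speeds; "joint_efforts": joint torques, N m; "ee_pos": TCP position; "eef_rot": TCP orientation; "ft_force": force on the tool from outside, world axes, zero at the start; "wrist_torque": the same for the moment, N m; "grip_width": opening from 0.0 (shut) to 1.0 (fully open).
Only numpy, scipy, OpenCV 4.12 (cv2) and the standard library are available. Lean on these libraries where they do the work, as an engineer would, in place of code of your own. Each camera call takes 0.05 s, during which the arm holds its last target.

## Working session

There is one attempt and no reset: what is moved stays moved. The work goes in short steps, Python scripts to look and compute and a shell command to move; the robot and the scene stay as the last step left them, time stands still between calls to the robot, and variables do not carry over. Pictures are saved under pics/ and viewed, and the job is handed in when it is done.

```bash
mkdir -p pics; ls
python3 - <<'E'
from station import bot
import cv2
o=bot.get_obs();print({k:o[k] for k in('time_s','ee_pos','eef_rot','grip_width','ft_force')})
for c in('scene','top'):
    im=bot.get_image(c);cv2.imwrite(f'pics/{c}0.png',im[:,:,::-1]);print(bot.get_calibration(c))
    for t in('jig','blank','lever_pad','end_stop','gear','glue','pawn'):
        try: print(c,t,bot.look_for(c,t)[:3])
        except Exception as e: print(t,e)
print(bot.get_obs()['time_s'])
E
```

```text
pics
{'time_s': 0.0, 'ee_pos': array([254.23338809, 543.22022248, 403.6806849 ]), 'eef_rot': array([[ 9.05692032e-01, -9.10070158e-04,  4.23935273e-01],
       [-4.23936223e-01, -1.58873810e-03,  9.05690651e-01],
       [-1.50719913e-04, -9.99998324e-01, -1.82471915e-03]]), 'grip_width': 0.9995174620662802, 'ft_force': array([ 0.76891689,  0.60377174, -0.03359966])}
{'fx': 386.5984132580883, 'fy': 386.5984132580883, 'cx': 281.89417459333924, 'cy': 210.69793981437803, 'k1': -0.10179256755412044, 'rvec': array([ 1.51150025,  1.87300194, -0.95546121]), 'tvec': array([  58.34913102, -293.70974762, 1165.46531042])}
scene jig [{'extent': [130.1, 185.6, 272.7, 284.5], 'conf': 0.62}]
scene blank [{'extent': [199.8, 206.3, 252.7, 258.0], 'conf': 0.92}, {'extent': [275.1, 145.4, 317.3, 187.3], 'conf': 0.76}, {'extent': [180.1, 158.6, 233.5, 193.5], 'conf': 0.66}]
scene lever_pad [{'extent': [169.7, 183.9, 210.8, 221.6], 'conf': 0.62}]
scene end_stop [{'extent': [126.3, 185.4, 272.1, 284.8], 'conf': 0.72}]
scene gear [{'extent': [268.1, 232.1, 316.1, 267.7], 'conf': 0.64}]
scene glue [{'extent'
[... 249 characters left out ...]
cy': 223.668914930424, 'k1': -0.009030463860369351, 'rvec': array([ 2.20344326, -2.17640903,  0.10036293]), 'tvec': array([  53.68445563,  577.39650061, 1012.24096781])}
top jig [{'extent': [287.3, 166.5, 390.4, 259.8], 'conf': 0.61}]
top blank [{'extent': [344.8, 279.3, 403.8, 325.6], 'conf': 0.96}, {'extent': [270.0, 309.0, 302.7, 355.2], 'conf': 0.95}, {'extent': [182.8, 189.5, 226.4, 242.0], 'conf': 0.88}]
top lever_pad [{'extent': [343.1, 214.6, 381.5, 232.0], 'conf': 0.51}]
top end_stop [{'extent': [290.8, 167.0, 394.7, 260.1], 'conf': 0.7}]
top gear []
top glue [{'extent': [280.4, 134.5, 306.6, 163.5], 'conf': 0.81}]
top pawn [{'extent': [326.5, 138.5, 341.0, 159.2], 'conf': 0.5}]
0.8
```

View pics/scene0.png

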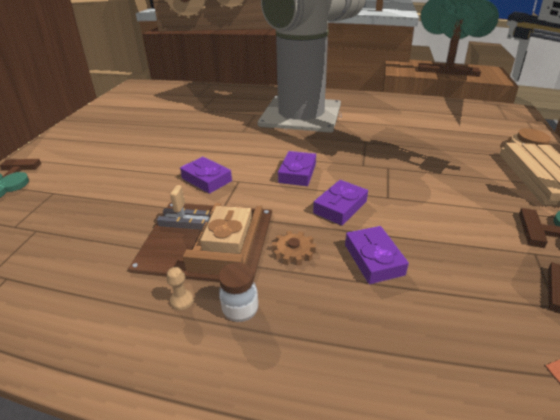

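View pics/top0.png

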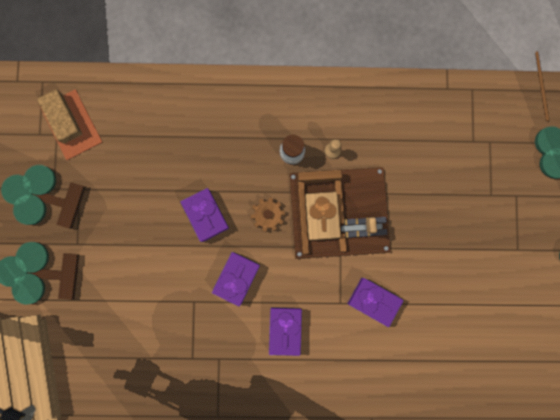

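Run:
```python
import cv2
a=cv2.imread('pics/top0.png')[120:270,210:410];cv2.imwrite('pics/t0c.png',cv2.resize(a,(800,600),interpolation=cv2.INTER_CUBIC))
a=cv2.imread('pics/scene0.png')[170:320,120:320];cv2.imwrite('pics/s0c.png',cv2.resize(a,(800,600),interpolation=cv2.INTER_CUBIC))
```

```text
(no output)
```

View pics/t0c.png

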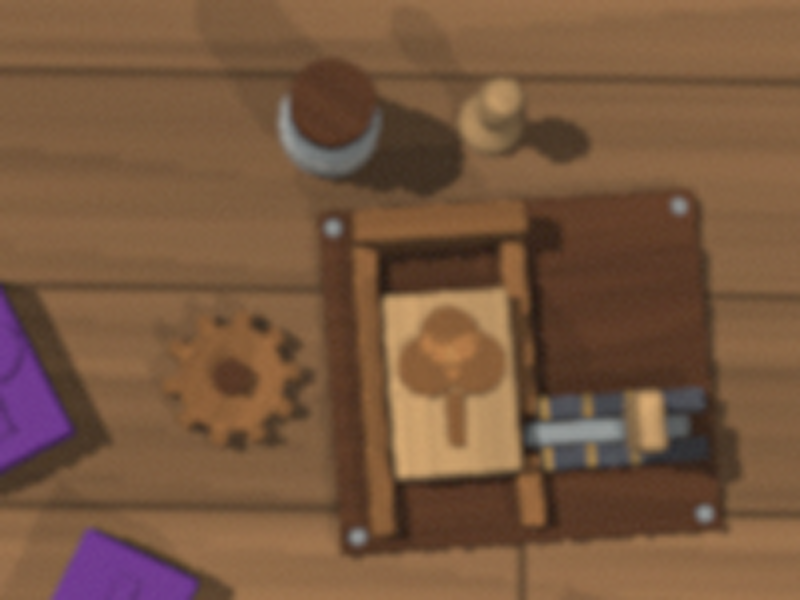

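View pics/s0c.png

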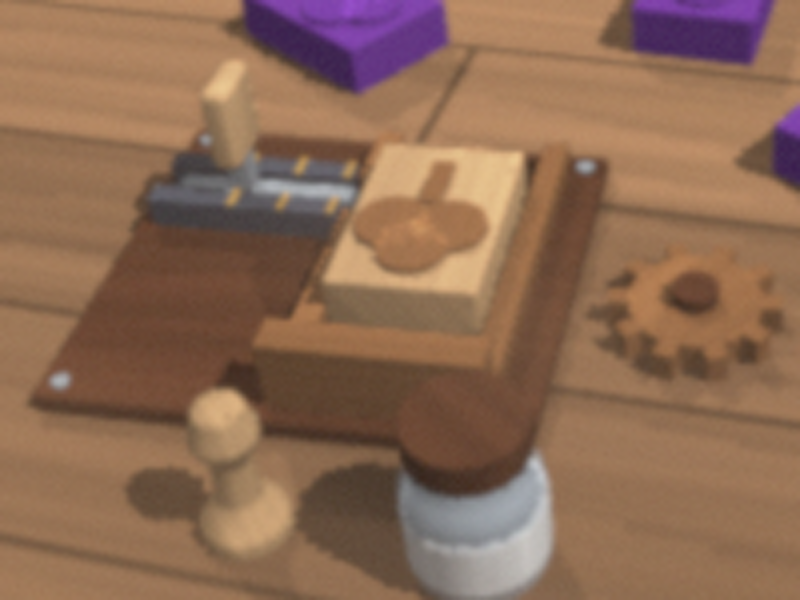

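The top picture shows the jig with board corners at about (290,173), (383.5,168), (391,252) and (296,258). The blank's top is at about (306..340, 192..240) and the lever paddle at (372,225). The gear lies left of the jig, and the glue jar and pawn are beyond its far end.

```bash
cat > h.py <<'E'
import numpy as np,cv2
from station import bot
from scipy.optimize import least_squares
def proj(c,P):
    k=bot.get_calibration(c);P=np.atleast_2d(P).astype(float)
    R,_=cv2.Rodrigues(k['rvec']);q=P@R.T+k['tvec'];s=q[:,:2]/q[:,2:]
    r2=(s**2).sum(1,keepdims=True);s=s*(1+k['k1']*r2)
    return s*[k['fx'],k['fy']]+[k['cx'],k['cy']]
def jw(p,P):
    c,s=np.cos(p[2]),np.sin(p[2]);P=np.atleast_2d(P).astype(float)
    return np.c_[p[0]+c*P[:,0]-s*P[:,1],p[1]+s*P[:,0]+c*P[:,1],P[:,2]]
def ray(c,uv,z):
    return least_squares(lambda a:(proj(c,[a[0],a[1],z])-uv).ravel(),[500,-100]).x
E
python3 - <<'E'
from h import *
t=lambda a:np.array(a)/4+[210,120]-0.375; s=lambda a:np.array(a)/4+[120,170]-.375
J=[[100,65,10],[100,-150,10],[-95,-150,10],[-95,65,10]]
T=t([[320,212],[694,190],[725,528],[343,553]])
S=s([[608,160],[None or 608,160]])
r=least_squares(lambda p:(proj('top',jw(p,J))-T).ravel(),[550,-100,0],x_scale=[1,1,.01]);p=r.x
print(p,r.fun.round(2))
# blank corners on top z40
B=t([[384,295],[508,288],[522,470],[396,480]])
W=np.array([ray('top',u,40) for u in B]);c,s_=np.cos(p[2]),np.sin(p[2])
print('blank jig',((W-p[:2])@np.array([[c,-s_],[s_,c]])).round(1))
pts=[[100,65,10],[100,-150,10],[-35,-107,85],[-35,-93,85],[75,35,46]]
print('scene crop',((proj('scene',jw(p,pts))-[120,170])*4).round(0))
print('top crop',((proj('top',jw(p,pts))-[210,120])*4).round(0))
for n,u,z in(('gear',(268,215),15),('glue',(292,152),30),('pawn',(334,150),30)):print(n,ray('top',u,z).round())
for n in ([-35,-107,64],[-75,0,25],[25,0,25]):print(n,jw(p,n).round(1))
for u in ((376,302),(285,331),(237,279),(205,215)): print('purple',ray('top',u,25).round())
E
```

```text
[ 5.99783620e+02 -2.44097220e+01  7.82984567e-02] [-0.28 -0.34  0.5  -0.75 -0.07  0.45 -0.14  0.6 ]
blank jig [[ 45.5  33.8]
 [ 45.  -34.5]
 [-55.2 -34.6]
 [-56.1  34.4]]
scene crop [[526. 446.]
 [ 27. 394.]
 [205.  74.]
 [234.  76.]
 [459. 330.]]
top crop [[317. 209.]
 [694. 185.]
 [667. 417.]
 [641. 419.]
 [377. 239.]]
gear [596.  95.]
glue [736.  43.]
pawn [742. -50.]
[-35, -107, 64] [[ 573.3 -133.8   64. ]]
[-75, 0, 25] [[525.  -30.3  25. ]]
[25, 0, 25] [[624.7 -22.5  25. ]]
purple [ 407. -144.]
purple [342.  54.]
purple [454. 161.]
purple [593. 234.]
```

```bash
python3 -m pendant '[{"dp":[0,0,0],"rot":[0,-1,0],"claw":1},{"dp":[0,0,0],"rot":[0,-1,0],"claw":1},{"dp":[0,0,0],"rot":[0,-1,0],"claw":1},{"dp":[0,0,0],"rot":[0,-1,0],"claw":1},{"dp":[0,0,0],"rot":[0,-1,0],"claw":1},{"dp":[0,0,0],"rot":[0,-1,0],"claw":1},{"dp":[0,0,0],"rot":[0,-0.45,0],"claw":1}]' 20
cat >> h.py <<'E'
p=np.array([599.8,-24.4,.0783])
def to(jx,jy,tipz):
    o=bot.get_obs();R=np.array(o['eef_rot']);T=jw(p,[jx,jy,tipz+186])[0]
    d=R.T@(T-o['ee_pos']);c,s=np.cos(p[2]),np.sin(p[2]);e=np.array(o['ee_pos'])[:2]-p[:2]
    print('t',o['time_s'],'ee',np.round(o['ee_pos'],1),'jig',np.round([c*e[0]+s*e[1],-s*e[0]+c*e[1],o['ee_pos'][2]-186],1),'yaw',np.arctan2(R[1,0],R[0,0]).round(4),'rotx/z tilt',R[2,[0,2]].round(4),'F',np.round(o['ft_force'],1))
    print('tool d mm',d.round(1),'units',(d/50).round(2),'grip',o['grip_width'])
E
python3 -c "
from h import *
to(-98,0,24)"
```

```text
time_s: 1.68
ee_pos: [254.4, 543.4, 404.7]
eef_rot: [[0.997, 0.0, -0.079], [0.079, 0.0, 0.997], [0.0, -1.0, 0.0]]
ft_force: [0.4, -1.1, -0.4]
grip_width: 0.297
t 1.675 ee [254.4 543.4 404.7] jig [-299.9  593.1  218.7] yaw 0.0794 rotx/z tilt [0. 0.] F [ 0.4 -1.1 -0.4]
tool d mm [ 201.3  194.7 -593.3] units [  4.03   3.89 -11.87] grip 0.2965952575380844
```

```bash
python3 -m pendant '[{"dp":[0.34,0,-1],"rot":[0,0,0],"claw":1},{"dp":[0.34,0,-1],"rot":[0,0,0],"claw":1},{"dp":[0.34,0,-1],"rot":[0,0,0],"claw":1},{"dp":[0.34,0,-1],"rot":[0,0,0],"claw":1},{"dp":[0.34,0,-1],"rot":[0,0,0],"claw":1},{"dp":[0.34,0,-1],"rot":[0,0,0],"claw":1},{"dp":[0.34,0,-1],"rot":[0,0,0],"claw":1},{"dp":[0.34,0,-1],"rot":[0,0,0],"claw":1}]'
python3 -m pendant '[{"dp":[0.34,0,-1],"rot":[0,0,0],"claw":1},{"dp":[0.34,0.4,-1],"rot":[0,0,0],"claw":1},{"dp":[0.34,0.5,-1],"rot":[0,0,0],"claw":1},{"dp":[0.34,0.5,-0.87],"rot":[0,0,0],"claw":1},{"dp":[0,0.6,0],"rot":[0,0,0],"claw":1},{"dp":[0,0,0],"rot":[0,0,0],"claw":1},{"dp":[0,0,0],"rot":[0,0,0],"claw":1}]'
python3 -c "
from h import *
to(-98,0,24)
for c in('top','scene'):
    cv2.imwrite(f'pics/{c}1.png',bot.get_image(c)[:,:,::-1])
a=cv2.imread('pics/top1.png')[120:270,210:410];b=cv2.imread('pics/scene1.png')[150:300,120:320]
cv2.imwrite('pics/c1.png',cv2.resize(np.hstack([a,b]),(800,300),interpolation=cv2.INTER_CUBIC))"
```

```text
time_s: 2.68
ee_pos: [421.5, 153.6, 405.1]
eef_rot: [[0.997, 0.001, -0.078], [0.078, 0.0, 0.997], [0.001, -1.0, 0.0]]
ft_force: [0.4, -0.4, 0.2]
grip_width: 0.004
time_s: 3.55
ee_pos: [504.3, -32.0, 305.9]
eef_rot: [[0.997, 0.001, -0.078], [0.078, -0.0, 0.997], [0.001, -1.0, -0.0]]
ft_force: [-0.5, 0.1, 0.4]
grip_width: 0.004
t 3.55 ee [504.3 -32.  305.9] jig [-9.580e+01 -1.000e-01  1.199e+02] yaw 0.0785 rotx/z tilt [ 0.0009 -0.0002] F [-0.5  0.1  0.4]
tool d mm [-2.3 95.9  0.1] units [-0.05  1.92  0.  ] grip 0.003657857440531156
```

View pics/c1.png

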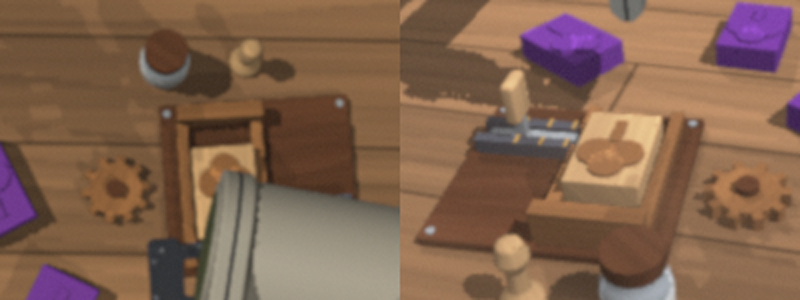

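The arm hides part of the blank in the top view. In the scene view the channel behind the blank is free, so I'm descending.

```bash
python3 -m pendant '[{"dp":[0,0.8,0],"rot":[0,0,0],"claw":1},{"dp":[0,0.8,0],"rot":[0,0,0],"claw":1},{"dp":[0,0.3,0],"rot":[0,0,0],"claw":1},{"dp":[0,0,0],"rot":[0,0,0],"claw":1},{"dp":[0,0,0],"rot":[0,0,0],"claw":1}]'
python3 -c "
from h import *
to(-45,0,24)
for c in('top','scene'):
    cv2.imwrite(f'pics/{c}2.png',bot.get_image(c)[:,:,::-1])
a=cv2.imread('pics/top2.png')[120:270,210:410];b=cv2.imread('pics/scene2.png')[150:300,120:320]
cv2.imwrite('pics/c2.png',cv2.resize(np.hstack([a,b]),(800,300),interpolation=cv2.INTER_CUBIC))"
```

```text
time_s: 4.28
ee_pos: [505.1, -32.3, 211.8]
eef_rot: [[0.997, 0.003, -0.078], [0.078, -0.0, 0.997], [0.003, -1.0, -0.001]]
ft_force: [0.0, 1.0, 0.2]
grip_width: 0.003
t 4.275 ee [505.1 -32.3 211.8] jig [-95.   -0.5  25.8] yaw 0.0785 rotx/z tilt [ 0.0028 -0.0007] F [0.  1.  0.2]
tool d mm [50.   1.9  0.5] units [1.   0.04 0.01] grip 0.0031335930617374178
```

View pics/c2.png

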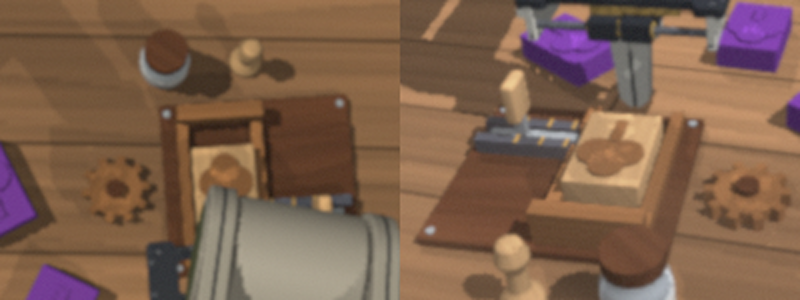

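The closed fingers stand behind the blank, in line with the channel. Pushing now.

```bash
python3 -m pendant '[{"dp":[0.3,0,0],"rot":[0,0,0],"claw":1},{"dp":[0.2,0,0],"rot":[0,0,0],"claw":1},{"dp":[0.2,0,0],"rot":[0,0,0],"claw":1},{"dp":[0.2,0,0],"rot":[0,0,0],"claw":1},{"dp":[0.1,0,0],"rot":[0,0,0],"claw":1},{"dp":[0,0,0],"rot":[0,0,0],"claw":1}]'
python3 -c "
from h import *
to(-35,0,24)
for c in('top','scene'):
    cv2.imwrite(f'pics/{c}3.png',bot.get_image(c)[:,:,::-1])
a=cv2.imread('pics/top3.png')[120:270,210:410];b=cv2.imread('pics/scene3.png')[150:300,120:320]
cv2.imwrite('pics/c3.png',cv2.resize(np.hstack([a,b]),(800,300),interpolation=cv2.INTER_CUBIC))"
```

```text
time_s: 5.12
ee_pos: [554.3, -28.4, 209.6]
eef_rot: [[0.997, 0.0, -0.078], [0.078, 0.0, 0.997], [0.0, -1.0, 0.0]]
ft_force: [0.3, 0.9, -0.4]
grip_width: 0.006
t 5.125 ee [554.3 -28.4 209.6] jig [-45.7  -0.4  23.6] yaw 0.0782 rotx/z tilt [0.0004 0.    ] F [ 0.3  0.9 -0.4]
tool d mm [10.7 -0.4  0.4] units [ 0.21 -0.01  0.01] grip 0.00578751863430359
```

View pics/c3.png

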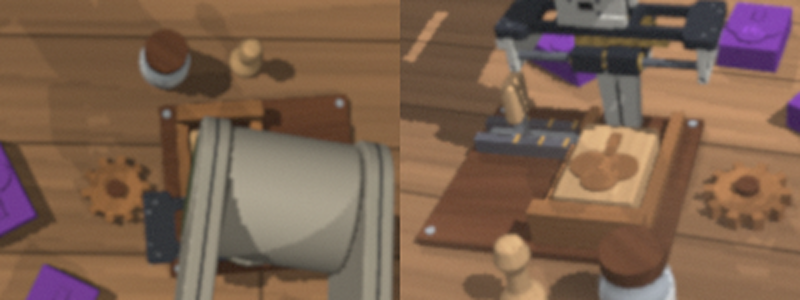

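The blank slid forward and a gap to the stop remains. I'm continuing in small steps and watching the force.

```bash
python3 -m pendant '[{"dp":[0.1,0,0],"rot":[0,0,0],"claw":1},{"dp":[0.06,0,0],"rot":[0,0,0],"claw":1},{"dp":[0.04,0,0],"rot":[0,0,0],"claw":1},{"dp":[0,0,0],"rot":[0,0,0],"claw":1}]'
python3 -m pendant '[{"dp":[0.04,0,0],"rot":[0,0,0],"claw":1},{"dp":[0,0,0],"rot":[0,0,0],"claw":1}]'
python3 -c "
from h import *
to(-33,0,24)
for c in('top','scene'):
    cv2.imwrite(f'pics/{c}4.png',bot.get_image(c)[:,:,::-1])
b=cv2.imread('pics/scene4.png')[180:270,150:270]
cv2.imwrite('pics/c4.png',cv2.resize(b,(800,600),interpolation=cv2.INTER_CUBIC))"
```

```text
time_s: 5.72
ee_pos: [564.1, -27.6, 209.8]
eef_rot: [[0.997, 0.0, -0.078], [0.078, 0.0, 0.997], [0.0, -1.0, -0.0]]
ft_force: [0.4, 0.2, -1.1]
grip_width: 0.002
time_s: 5.98
ee_pos: [565.8, -27.5, 209.8]
eef_rot: [[0.997, -0.001, -0.078], [0.078, -0.0, 0.997], [-0.001, -1.0, -0.0]]
ft_force: [-3.8, 0.1, 2.2]
grip_width: 0.006
t 5.975 ee [565.8 -27.5 209.8] jig [-34.2  -0.4  23.8] yaw 0.0783 rotx/z tilt [-0.0007 -0.0001] F [-3.8  0.1  2.2]
tool d mm [ 1.2 -0.2  0.4] units [ 0.02 -0.    0.01] grip 0.005514136348720361
```

View pics/c4.png

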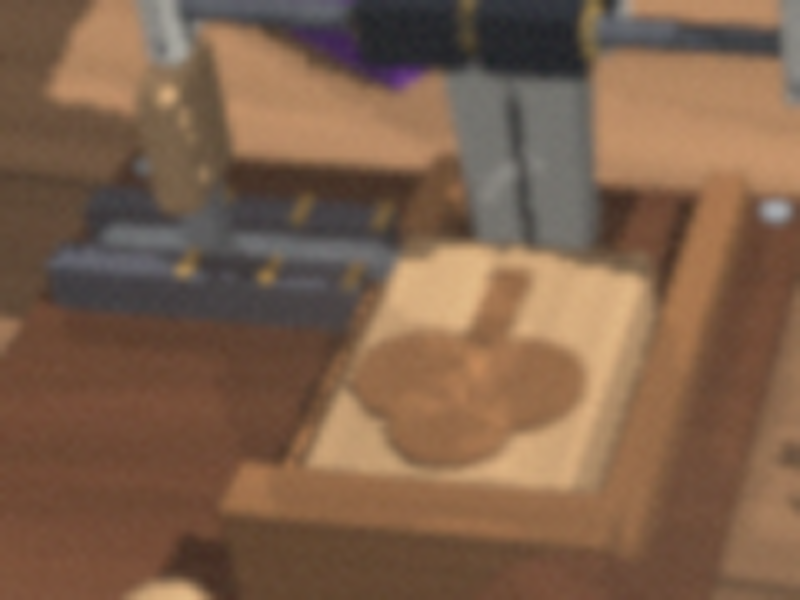

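The blank now looks flush with the stop, and the force has started to rise. I'm pressing a little more to confirm.

```bash
python3 -m pendant '[{"dp":[0.04,0,0],"rot":[0,0,0],"claw":1},{"dp":[0,0,0],"rot":[0,0,0],"claw":1},{"dp":[0,0,0],"rot":[0,0,0],"claw":1}]'
python3 -c "
from h import *
to(-33,0,24)"
```

```text
time_s: 6.45
ee_pos: [566.5, -27.5, 209.7]
eef_rot: [[0.997, -0.005, -0.078], [0.078, -0.0, 0.997], [-0.005, -1.0, 0.0]]
ft_force: [-16.4, -1.8, 13.0]
grip_width: 0.008
t 6.45 ee [566.5 -27.5 209.7] jig [-33.4  -0.5  23.7] yaw 0.0782 rotx/z tilt [-0.0049  0.0002] F [-16.4  -1.8  13. ]
tool d mm [ 0.4 -0.3  0.5] units [ 0.01 -0.01  0.01] grip 0.007572919309758135
```

The push-back is 16 N at jig x = -33 mm. That matches a rear face at -25 mm with a finger about 8 mm deep, so the blank is home. I'm backing off, lifting, and going round to the outer side of the lever.

```bash
python3 -m pendant '[{"dp":[-0.5,0,0],"rot":[0,0,0],"claw":1},{"dp":[0,-0.7,0],"rot":[0,0,0],"claw":1},{"dp":[0,-0.9,0],"rot":[0,0,0],"claw":1},{"dp":[0,-0.6,0],"rot":[0,0,0],"claw":1},{"dp":[0.15,0,-1],"rot":[0,0,0],"claw":1},{"dp":[0.15,0,-1],"rot":[0,0,0],"claw":1},{"dp":[0.1,0,-1],"rot":[0,0,0],"claw":1},{"dp":[0,0,0],"rot":[0,0,0],"claw":1}]'
python3 -c "
from h import *
to(-35,-152,50)
for c in('top','scene'):
    cv2.imwrite(f'pics/{c}5.png',bot.get_image(c)[:,:,::-1])
b=cv2.imread('pics/scene5.png')[120:300,110:350]
cv2.imwrite('pics/c5.png',cv2.resize(b,(800,600),interpolation=cv2.INTER_CUBIC))"
```

```text
time_s: 7.45
ee_pos: [575.0, -180.5, 319.9]
eef_rot: [[0.997, 0.002, -0.074], [0.074, -0.001, 0.997], [0.001, -1.0, -0.001]]
ft_force: [-0.3, 0.6, 0.2]
grip_width: 0.006
t 7.45 ee [ 575.  -180.5  319.9] jig [ -37.  -153.7  133.9] yaw 0.0744 rotx/z tilt [ 0.0015 -0.0013] F [-0.3  0.6  0.2]
tool d mm [ 1.8 83.9  1.8] units [0.04 1.68 0.04] grip 0.006261416448005998
```

View pics/c5.png

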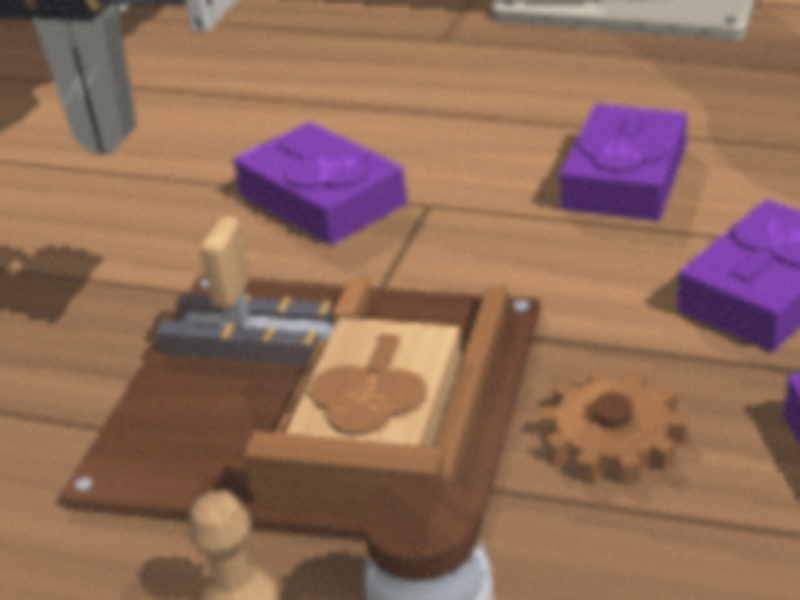

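View pics/top5.png

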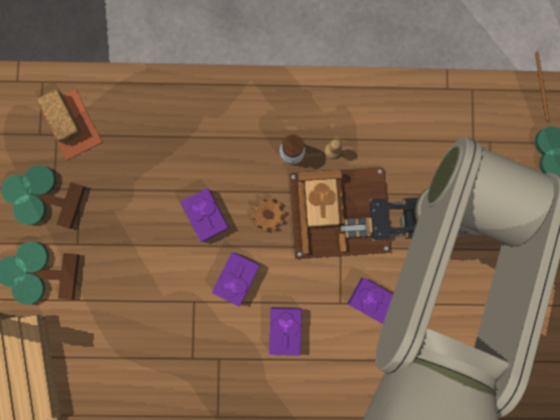

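The blank sits against the stop, the bolt is still drawn, and the gear, jar and pawn haven't moved. I'm descending beside the lever.

```bash
python3 -m pendant '[{"dp":[0.04,0.8,0],"rot":[0,0,0],"claw":1},{"dp":[0,0.8,0],"rot":[0,0,0],"claw":1},{"dp":[0,0.1,0],"rot":[0,0,0],"claw":1},{"dp":[0,0,0.2],"rot":[0,0,0],"claw":1},{"dp":[0,0,0],"rot":[0,0,0],"claw":1}]'
python3 -c "
from h import *
to(-35,-120,50)
for c in('top','scene'):
    cv2.imwrite(f'pics/{c}6.png',bot.get_image(c)[:,:,::-1])
a=cv2.imread('pics/top6.png')[150:300,270:470];b=cv2.imread('pics/scene6.png')[140:290,110:310]
cv2.imwrite('pics/c6.png',cv2.resize(np.hstack([a,b]),(800,300),interpolation=cv2.INTER_CUBIC))"
```

```text
time_s: 8.18
ee_pos: [576.8, -166.2, 237.0]
eef_rot: [[0.997, 0.003, -0.079], [0.079, -0.001, 0.997], [0.003, -1.0, -0.001]]
ft_force: [0.5, 0.1, -0.9]
grip_width: 0.006
t 8.175 ee [ 576.8 -166.2  237. ] jig [ -34.  -139.5   51. ] yaw 0.0795 rotx/z tilt [ 0.003  -0.0011] F [ 0.5  0.1 -0.9]
tool d mm [-0.9  1.  19.5] units [-0.02  0.02  0.39] grip 0.005899878187750461
```

View pics/c6.png

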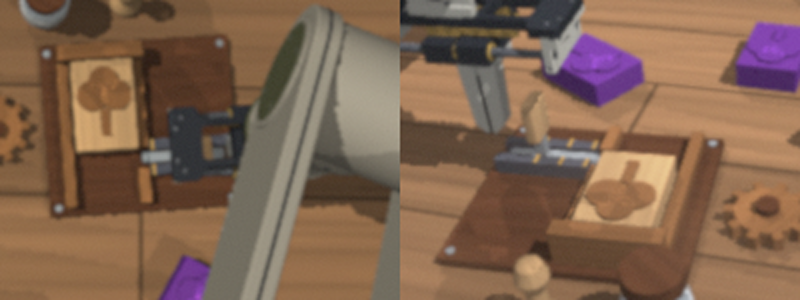

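The fingers stand just outside the paddle at the right height. Pushing towards +y.

```bash
python3 -m pendant '[{"dp":[0,0,0.2],"rot":[0,0,0],"claw":1},{"dp":[0,0,0.2],"rot":[0,0,0],"claw":1},{"dp":[0,0,0.2],"rot":[0,0,0],"claw":1},{"dp":[0,0,0],"rot":[0,0,0],"claw":1}]'
python3 -m pendant '[{"dp":[0,0,0.2],"rot":[0,0,0],"claw":1},{"dp":[0,0,0.2],"rot":[0,0,0],"claw":1},{"dp":[0,0,0],"rot":[0,0,0],"claw":1}]'
python3 -c "
from h import *
to(-35,-76,50)
for c in('top','scene'):
    cv2.imwrite(f'pics/{c}7.png',bot.get_image(c)[:,:,::-1])
a=cv2.imread('pics/top7.png')[150:300,270:470];b=cv2.imread('pics/scene7.png')[140:290,110:310]
cv2.imwrite('pics/c7.png',cv2.resize(np.hstack([a,b]),(800,300),interpolation=cv2.INTER_CUBIC))"
```

```text
time_s: 8.78
ee_pos: [573.5, -136.7, 235.0]
eef_rot: [[0.997, 0.0, -0.078], [0.078, -0.0, 0.997], [0.0, -1.0, -0.0]]
ft_force: [0.7, -0.4, -0.4]
grip_width: 0.003
time_s: 9.15
ee_pos: [571.8, -116.3, 234.7]
eef_rot: [[0.997, -0.0, -0.079], [0.079, 0.0, 0.997], [-0.0, -1.0, 0.001]]
ft_force: [-0.2, -0.1, -0.4]
grip_width: 0.005
t 9.15 ee [ 571.8 -116.3  234.7] jig [-35.1 -89.4  48.7] yaw 0.0787 rotx/z tilt [-0.0002  0.0005] F [-0.2 -0.1 -0.4]
tool d mm [ 0.1 -1.3 13.4] units [ 0.   -0.03  0.27] grip 0.004785240163939389
```

View pics/c7.png

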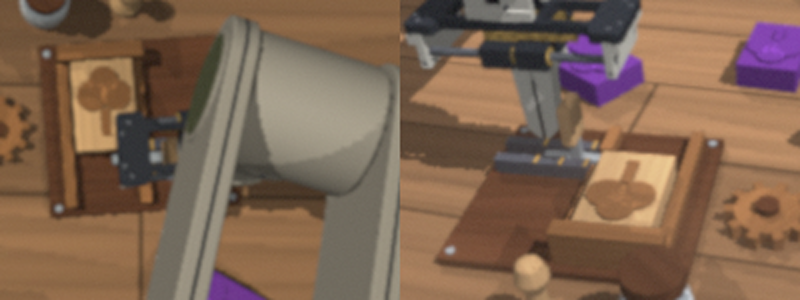

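The lever has moved with the fingers. I'm going on in smaller steps until the end stop pushes back.

```bash
for i in 1; do python3 -m pendant '[{"dp":[0,0,0.1],"rot":[0,0,0],"claw":1},{"dp":[0,0,0.08],"rot":[0,0,0],"claw":1},{"dp":[0,0,0],"rot":[0,0,0],"claw":1}]'; done
python3 -m pendant '[{"dp":[0,0,0.06],"rot":[0,0,0],"claw":1},{"dp":[0,0,0],"rot":[0,0,0],"claw":1}]'
python3 -c "
from h import *
to(-35,-76,50)"
```

```text
time_s: 9.62
ee_pos: [571.1, -107.9, 234.6]
eef_rot: [[0.997, -0.0, -0.078], [0.078, 0.0, 0.997], [-0.0, -1.0, 0.0]]
ft_force: [-1.2, 0.2, 0.4]
grip_width: 0.006
time_s: 9.88
ee_pos: [571.0, -104.9, 234.7]
eef_rot: [[0.997, -0.0, -0.078], [0.078, 0.001, 0.997], [-0.0, -1.0, 0.001]]
ft_force: [0.2, 0.3, -0.2]
grip_width: 0.007
t 9.875 ee [ 571.  -104.9  234.7] jig [-35.  -78.   48.7] yaw 0.0785 rotx/z tilt [-0.0001  0.0005] F [ 0.2  0.3 -0.2]
tool d mm [ 0.  -1.3  2. ] units [ 0.   -0.03  0.04] grip 0.007097753801498675
```

```bash
python3 -m pendant '[{"dp":[0,0,0.06],"rot":[0,0,0],"claw":1},{"dp":[0,0,0],"rot":[0,0,0],"claw":1}]'
python3 -m pendant '[{"dp":[0,0,0.06],"rot":[0,0,0],"claw":1},{"dp":[0,0,0],"rot":[0,0,0],"claw":1}]'
python3 -c "
from h import *
to(-35,-76,50)
for c in('top','scene'):
    cv2.imwrite(f'pics/{c}8.png',bot.get_image(c)[:,:,::-1])
a=cv2.imread('pics/top8.png')[150:300,270:470];b=cv2.imread('pics/scene8.png')[140:290,110:310]
cv2.imwrite('pics/c8.png',cv2.resize(np.hstack([a,b]),(800,300),interpolation=cv2.INTER_CUBIC))"
```

```text
time_s: 10.12
ee_pos: [570.8, -102.1, 234.7]
eef_rot: [[0.997, -0.0, -0.078], [0.078, 0.0, 0.997], [-0.0, -1.0, 0.0]]
ft_force: [-0.8, 0.7, 0.7]
grip_width: 0.004
time_s: 10.38
ee_pos: [570.6, -100.7, 234.9]
eef_rot: [[0.997, 0.001, -0.078], [0.078, -0.003, 0.997], [0.0, -1.0, -0.003]]
ft_force: [0.2, -10.4, -2.1]
grip_width: 0.001
t 10.375 ee [ 570.6 -100.7  234.9] jig [-35.1 -73.8  48.9] yaw 0.0778 rotx/z tilt [ 0.0004 -0.0032] F [  0.2 -10.4  -2.1]
tool d mm [ 0.1 -1.1 -2.2] units [ 0.   -0.02 -0.04] grip 0.000670707692968382
```

View pics/c8.png

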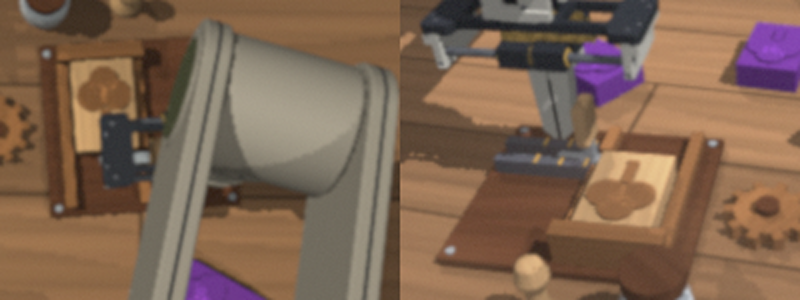

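10 N could be the second stop or the click before it. I'm pressing a little further to tell which.

```bash
python3 -m pendant '[{"dp":[0,0,0.05],"rot":[0,0,0],"claw":1},{"dp":[0,0,0],"rot":[0,0,0],"claw":1},{"dp":[0,0,0],"rot":[0,0,0],"claw":1}]'
```

```text
time_s: 10.85
ee_pos: [570.5, -100.0, 235.1]
eef_rot: [[0.997, 0.001, -0.077], [0.077, -0.006, 0.997], [0.001, -1.0, -0.006]]
ft_force: [1.7, -20.2, -4.2]
grip_width: 0.002
```

It's a hard stop: 20 N with only 0.7 mm of give. I'm backing off, lifting clear and checking.

```bash
python3 -m pendant '[{"dp":[0,0,-0.3],"rot":[0,0,0],"claw":1},{"dp":[0,0,-0.6],"rot":[0,0,0],"claw":1},{"dp":[0,-0.6,0],"rot":[0,0,0],"claw":1},{"dp":[0,-1,0],"rot":[0,0,0],"claw":1},{"dp":[0,-0.6,-1],"rot":[0,0,0],"claw":1},{"dp":[0,0,-1],"rot":[0,0,0],"claw":1},{"dp":[0,0,-1],"rot":[0,0,0],"claw":1},{"dp":[0,0,-1],"rot":[0,0,0],"claw":1}]'
python3 -m pendant '[{"dp":[0,0,-1],"rot":[0,0,0],"claw":1},{"dp":[0,0,-0.5],"rot":[0,0,0],"claw":1},{"dp":[0,0,0],"rot":[0,0,0],"claw":1},{"dp":[0,0,0],"rot":[0,0,0],"claw":1}]'
python3 -c "
from h import *
to(-35,-76,50)
for c in('top','scene'):
    cv2.imwrite(f'pics/{c}9.png',bot.get_image(c)[:,:,::-1])
a=cv2.imread('pics/top9.png')[150:270,270:400];b=cv2.imread('pics/scene9.png')[170:290,120:250]
cv2.imwrite('pics/c9.png',cv2.resize(np.hstack([a,b]),(800,370),interpolation=cv2.INTER_CUBIC))
for jx in(20,25): print(jx,'rear corners in top px',proj('top',jw(p,[[jx-50,34,40],[jx-50,-34,40]])).round(1))
print('bolt nose/paddle', proj('top',jw(p,[[-35,-59,85],[-35,-45,85],[-35,2,20]])).round(1),'crop x',((proj('top',jw(p,[[-35,-59,85],[-35,-45,85],[-35,2,20]]))-[270,150])*3.08).round())"
```

```text
time_s: 11.85
ee_pos: [589.5, -342.6, 344.9]
eef_rot: [[0.997, 0.001, -0.079], [0.079, 0.001, 0.997], [0.001, -1.0, 0.0]]
ft_force: [0.6, -0.2, 0.4]
grip_width: 0.005
time_s: 12.35
ee_pos: [595.5, -415.2, 344.4]
eef_rot: [[0.997, -0.0, -0.078], [0.078, 0.001, 0.997], [-0.0, -1.0, 0.001]]
ft_force: [-0.1, -0.1, -0.0]
grip_width: 0.002
t 12.35 ee [ 595.5 -415.2  344.4] jig [ -34.9 -389.2  158.4] yaw 0.0785 rotx/z tilt [-0.0002  0.0011] F [-0.1 -0.1 -0. ]
tool d mm [ -0.  108.7 313.1] units [-0.    2.17  6.26] grip 0.002403066939579633
20 rear corners in top px [[307.9 227.7]
 [339.  225.6]]
25 rear corners in top px [[307.8 225.4]
 [338.8 223.4]]
bolt nose/paddle [[354.  225.7]
 [347.3 226.1]
 [321.8 229.6]] crop x [[259. 233.]
 [238. 234.]
 [160. 245.]]
```

View pics/c9.png

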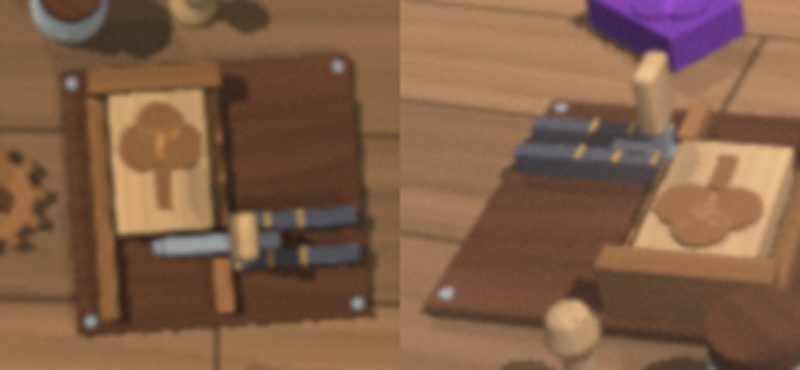

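The bolt lies across the channel behind the blank. Its nose is at about (320,229) and the paddle at (345..354,226) in the top image, as predicted for 48 mm of travel. The blank is flush with the stop, and the robot is well clear.

```bash
python3 -c "
from station import bot
print(bot.hand_in())"
```

```text
the job is handed in; nothing more can be done
None
```

The job is handed in: the blank is home against the end stop and the bolt is at its second stop behind it. The interface gave no verdict; the robot's clock stood at about 12.4 s of the allowed 40 s.

- **Blank:** I slid it about 30 mm with the closed fingers until the stop pushed back with 16 N. The fingers were then at jig x ≈ -33 mm, which puts the blank's rear face at about -25 mm, its home position.
- **Bolt:** I pushed the lever until it stopped hard, at 20 N with only 0.7 mm of give. In the last top picture the paddle is where 48 mm of travel should put it. The nose lies past the channel's middle, a couple of pixels beyond my rough estimate.
- **Surroundings:** the gear, glue jar and pawn look unmoved in the pictures; I did not measure them again at the end. The robot stood clear, with the wrist force at about 0 N.

None of my checks failed. The 16 N push on the blank came with about 13 N of vertical force on the tool, probably from friction against its rear face. The blank looked flat afterwards.

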